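# Start a servo test run

## Robot

A 6-joint arm with a two-finger parallel gripper is mounted at the origin on a cart in front of the work surface, level with it; the furniture and walls round the work are solid. World frame = base frame: x ahead of the robot, y to its left, z up, the work surface at z = 0. Lengths are in m, angles in degrees, forces in N, time in s.
With the tool pointing down it reaches from about 0.325 to 0.925 m from the base axis. Payload 3.1 kg.
Tool frame: the origin (TCP) lies at the very end of the fingers, on their centre line; the grasp point (between the pads) lies robot.grip_depth behind it (robot.grip_depth is the distance from the TCP to the grasp point, in m); z points along the fingers, y is the line along which they close (so a half turn about z gives the same grasp; the last joint's range is limited). The gripper opens to 85 mm and grips with 20 to 120 N. Pads are 22 mm wide; open, the fingers measure 114 mm over their backs; the gripper's body (76 mm by 85 mm) begins 54 mm behind the grasp point. The pads swing forward as they close: fully open they stand 13 mm farther back than shut.
Start: joints at [-80.799, 12.427, 92.441, -0, 75.132, -6.429], TCP at [0.168, -0.602, 0.195] pointing down, gripper open.
Joint ranges: [-157.48, 157.48], [-44.54, 120.13], [17.64, 146.25], [-64.5, 244.5], [7.68, 150.69], [-147.95, 147.95]. Speed limits (degrees/s): [159.86, 159.86, 180, 180, 180, 180].

## Interface

Orientations are given as [roll, pitch, yaw] about the fixed x, y, z axes, in that order (R = Rz(yaw) Ry(pitch) Rx(roll)).
In Python, from workcell import robot gives the robot as it stands. The module is installed in compiled form; this text tells all that it offers.
- The arm moves only by the tool arm_command, never from a script. Its arguments are lists of equal length, an entry for each row: "claw": the opening, from 0 (shut) to 1 (fully open); "travel": the shift along the world's x, y, z in cm, a list of three; "angular": the turn, a rotation vector about the world's x, y, z in degrees, a list of three. A call has 1 to 5 rows; each row shifts and turns the commanded pose from where the row before left it; what a row does not reach is not made up. A row lasts 1/12 s, in which the tool goes at most 41.7 mm and 7.16 degrees, less where a joint would pass 70% of its speed; a pose out of reach is approached as far as the arm can. A call is refused whole if a number of a shift passes 4.17 or a number of a turn 7.16, either way. A call with a gripper value outside its range is refused whole. The fingers move at their own pace and stop on an object; the grip force is fixed at half the most. Time passes only in rows, so rows that do not move let the fingers close. It gives the time, the measured TCP pose, the force, the opening and the grip force at its end, in the units of the state.
- robot.read_state(): the state, without advancing time (a new reading comes with each control period).
- robot.snapshot(name): name is "side" or "top" or "wrist"; returns (picture, depth): 420x560x3 uint8, red, green, blue; 420x560 float32, m along the optical axis (not along the pixel's ray), 0 where there is no reading.
- robot.camera_model(name): a dict with "fx", "fy", "cx", "cy" (pixels), "eye" and "attitude" of the camera in the world; the wrist camera has in their place "hand_eye" (4x4, takes a point from camera to tool coordinates, whose origin is the TCP and whose axes are the flange's). Camera axes: x right, y down, z forward; pixel columns grow to the right and rows downward; lengths in m; the calibration is good to about 2 mm. A picture is of the moment at which its call begins: read the wrist's pose just before it. camera_model takes no time and is no camera call.
- robot.sign_off(): hands the job in; it is judged then, once.
Trained networks look in the newest picture that a camera, given by its name, has taken for a name from the list of things; names that differ only in an ending like _2 or _b are one class to them, and where a whole thing is asked for, a point or a joint stands for the part that bears it (a point fixed in the world has none). Each returns a list of dicts, best first, with "conf" (0 to 1); they miss things now and then, are a little off and sometimes report something else, mostly with a low value. They report only what shows in the picture. A call takes as long as a camera call.
- robot.look_for(thing, camera): "point" ([x, y, z] in m, in the coordinates of the camera as it stood for that picture, good to about 4 mm: the middle of the surface that is visible of it).
The state is a dict: "time": time; "joint_pos": joint angles; "joint_velocities": joint speeds; "joint_torque": joint torques, N m; "eef_pos": TCP position; "ee_rot": TCP orientation; "ft_force": force on the tool from outside, world axes, zero at the start; "ft_torque": the same for the moment, N m; "finger_gap": opening from 0.0 (shut) to 1.0 (fully open); "finger_force": force on a finger pad.
Only numpy, scipy, OpenCV 4.12 (cv2) and the standard library are available. Lean on these libraries where they do the work, as an engineer would, in place of code of your own. Each camera call takes 0.05 s, during which the arm holds its last target. There are 200 camera calls.

## Task

Start the test run of the servo in the test cell: gently push the yellow-framed clear guard down until it is fully shut, then tap the blue button to reset the guard circuit, the white one to zero the load cell and the green one to start, in that order, each lightly but all the way in, one at a time. Press no button before the guard is shut, and leave the stop box and the hand tools where they are.

Things in the scene. Friction and masses are not known exactly. Their poses are not given: they have to be found in the camera images.
- test_cell: servo test cell, fixed: aluminium base plate 200 (x) x 210 (y) x 12, on it a clear-walled housing 172 x 172 whose rim is 74 high, with a black servo inside; a black guard switch with red top stands on its right side. Origin: centre of the underside of the plate; z up; -x is its front, towards the robot; +x is the hinge side. Apart from the guard nothing on it rises above 88
- guard (a joint): angle of the guard, the yellow-framed clear lid of the test cell: 0 = fully shut (flat on the housing), grows as the front edge rises; starts 0.7 to 1.05. The hinge is stiff and the guard stays where it is left; some 1 to 3 N downward on the front edge swings it shut, against a firm stop at 0
- guard_hinge (a point): middle of the guard's hinge line, on the far side of the test cell, 82 above the worktop. Axes as test_cell; the hinge line runs along its y. The guard turns about it
- guard_front (a point): middle of the guard's front bar, on its upper face, 170 from the hinge line; the upper face lies 5 above the plane through the hinge, so 87 above the worktop when shut. Axes turn with the guard: -x from hinge to front edge, z out of the upper face. The frame is 178 long, 172 wide, 10 thick, bars 14 to 16 wide; a black lip 60 wide sticks out 15 farther in front
- button_station: push-button station, fixed: two-tone grey box 74 (x) x 190 (y) x 51 with three buttons in a row along its y, at y = +58, 0 and -58; which colour is where varies. Origin: centre of the underside; z up
- blue_top (a point): centre of the top of the blue reset button, a blue cap 25 across in a 33 wide steel ring; unpressed the top is 66 above the worktop and 10 above its ring; moves down with the cap
- blue_button (a joint): how far the blue button is pressed, in m: 0 = out, 0.006 = fully in. A spring pushes it back: about 1 N to start, 3 N fully in, then a firm stop; it counts as pressed from 0.0045
- white_top (a point): centre of the top of the white zero button, a white cap 25 across in a 33 wide steel ring; unpressed the top is 66 above the worktop and 10 above its ring; moves down with the cap
- white_button (a joint): how far the white button is pressed, in m: 0 = out, 0.006 = fully in. A spring pushes it back: about 1 N to start, 3 N fully in, then a firm stop; it counts as pressed from 0.0045
- green_top (a point): centre of the top of the green start button, a green cap 25 across in a 33 wide steel ring; unpressed the top is 66 above the worktop and 10 above its ring; moves down with the cap
- green_button (a joint): how far the green button is pressed, in m: 0 = out, 0.006 = fully in. A spring pushes it back: about 1 N to start, 3 N fully in, then a firm stop; it counts as pressed from 0.0045
- estop_box: stop box, yellow and black with a red mushroom button, 68x136x98; stands loose to the right of the button station; leave it alone. Origin: centre of its underside
- pliers: pliers with red handles, 57x152x14, lying loose in front of the work; leave alone. Origin: centre of the underside
- hex_keys: folding hex-key set with green handle, 20x98x21, lying loose beyond the button station; leave alone. Origin: centre of the underside
- screwdriver: screwdriver with yellow handle, 26x192x22, lying loose to the left of the test cell; leave alone. Origin: centre of the underside

How it is judged (in metres and radians):
On the way, in this order (a step that is already met when the one before it is completed fails the run):
1. the guard is swung fully shut, all buttons still out (value of joint guard below 0.035 rad and value of joint each of blue_button, white_button, green_button below 0.0015 m), for 0.2 s.
2. the blue button is pressed in (4.5 mm or more), the guard shut and the other two buttons out (value of joint blue_button above 0.0045 m and value of joint guard below 0.035 rad and value of joint each of white_button, green_button below 0.0015 m), for 0.05 s.
3. the white button is pressed in (4.5 mm or more), the guard shut and the other two buttons out (value of joint white_button above 0.0045 m and value of joint guard below 0.035 rad and value of joint each of blue_button, green_button below 0.0015 m), for 0.05 s.
4. the green button is pressed in (4.5 mm or more), the guard shut and the other two buttons out (value of joint green_button above 0.0045 m and value of joint guard below 0.035 rad and value of joint each of blue_button, white_button below 0.0015 m), for 0.05 s.
At the end, for the whole second after the job is handed in: The guard is fully shut (within 0.035 rad), the blue, white and green buttons have been pressed in that order and are out again (within 1.5 mm), and the stop box and the tools lie still within 15 mm of where they were (all of step 1 and not (distance of estop_box from where it was at the start of the episode above 0.015 m) and not (distance of pliers from where it was at the start of the episode above 0.015 m) and not (distance of hex_keys from where it was at the start of the episode above 0.015 m) and not (distance of screwdriver from where it was at the start of the episode above 0.015 m) and linear speed of each of estop_box, pliers, hex_keys, screwdriver below 0.02 m/s); the robot touches nothing.
It fails at once if a button is pressed while the guard stands open (over 0.06 rad) (value of joint guard above 0.06 rad and value of joint any of blue_button, white_button, green_button above 0.003 m).
It fails at once if two buttons are pressed at once (value of joint each of blue_button, white_button above 0.003 m or value of joint each of white_button, green_button above 0.003 m or value of joint each of blue_button, green_button above 0.003 m).
It fails at once if a button is pressed with more than 20 N (contact force between any of blue_button, white_button, green_button and the arm above 20 N).
It fails at once if the guard is pushed with more than 25 N (contact force between guard and the arm above 25 N).
It fails at once if the stop box or a tool is moved more than 15 mm, or lifted (distance of any of estop_box, pliers, hex_keys, screwdriver from where it was at the start of the episode above 0.015 m).
It also fails if it takes over 51 s, if anything falls off the work surface, if the arm or the gripper's body presses on something with over 40 N, if the wrist force passes 120 N, or if a joint passes its speed limit or range.

## Working session

There is one attempt and no reset: what is moved stays moved. The work goes in short steps, Python scripts to look and compute and a tool call to move; the robot and the scene stay as the last step left them, time stands still between calls to the robot, and variables do not carry over. Pictures are saved under pics/ and viewed, at most 10 in all, crops included, and the job is handed in when it is done.

Besides the shell and the picture viewer there is one more tool, called as a command line: name --argument value ..., lists and objects as JSON in quotes. arm_command: Moves the arm, as the interface text tells. Its arguments: {"type":"object","properties":{"claw":{"type":"array","items":{"type":"number"}},"travel":{"type":"array","items":{"type":"array","items":{"type":"number"}}},"angular":{"type":"array","items":{"type":"array","items":{"type":"number"}}}},"required":["claw","travel","angular"]}

```bash
mkdir -p pics; cat > h.py <<'E'
from workcell import robot
import numpy as np, cv2
def cam(n):
    m=robot.camera_model(n); return m
def w(n,p):
    m=robot.camera_model(n); A=np.array(m["attitude"]);
    return A,np.array(m["eye"])
E
python3 - <<'E'
from h import *
s=robot.read_state();print(s["time"],s["eef_pos"],s["ee_rot"],s["finger_gap"],robot.grip_depth)
from scipy.spatial.transform import Rotation as R
ims=[]
for n in["top","side"]:
    m=robot.camera_model(n);print(m)
    p,d=robot.snapshot(n);np.save(f"pics/{n}.npy",d);cv2.imwrite(f"pics/{n}.png",p[:,:,::-1])
    A=np.array(m["attitude"]); A=A if A.shape==(3,3) else R.from_euler("xyz",A,degrees=True).as_matrix()
    for t in["blue_top","white_top","green_top","guard_front","guard_hinge","button_station","test_cell","estop_box"]:
        try:
            for r in robot.look_for(t,n)[:1]: print(n,t,round(r["conf"],2),np.round(A@np.array(r["point"])+m["eye"],4))
        except Exception as e: print(t,e)
print(robot.read_state()["time"])
E
```

```text
0.0 [ 0.16826544 -0.60099087  0.19394675] [-1.79863455e+02 -1.51139472e-02  1.56306547e+01] 0.999180513442077 0.0187
{'fx': 388.3544886569876, 'fy': 388.3544886569876, 'cx': 279.8414360596852, 'cy': 208.7881098841313, 'eye': array([0.29172766, 0.03728009, 1.38466876]), 'attitude': array([-169.92099389,   -0.75850841,  -90.28021171])}
top blue_top 0.31 [ 0.5147 -0.1653  0.0691]
top white_top 0.48 [ 0.507  -0.0541  0.069 ]
top green_top 0.59 [0.391  0.1058 0.0142]
top guard_front 0.79 [0.5994 0.2504 0.1672]
top guard_hinge 0.86 [0.565  0.2407 0.07  ]
top button_station 0.71 [ 0.5112 -0.1084  0.0505]
top test_cell 0.8 [0.567  0.2457 0.0699]
top estop_box 0.96 [ 0.4397 -0.3941  0.0724]
{'fx': 403.57154062446244, 'fy': 403.57154062446244, 'cx': 279.56073365377944, 'cy': 207.45466580005512, 'eye': array([ 0.41616547, -0.76907639,  0.83885724]), 'attitude': array([-132.59353046,   -0.65551945,   -7.73246652])}
side blue_top 0.6 [ 0.517  -0.1172  0.0666]
side white_top 0.63 [ 0.5089 -0.0624  0.0636]
side guard_front 0.63 [0.6033 0.2302 0.1693]
side guard_hinge 0.67 [0.5747 0.2248 0.0449]
side button_station 0.71 [ 0.5078 -0.1483  0.05  ]
side test_cell 0.94 [0.5772 0.2229 0.0437]
side estop_box 0.88 [ 0.4394 -0.4305  0.0704]
0.9
```

View pics/top.png

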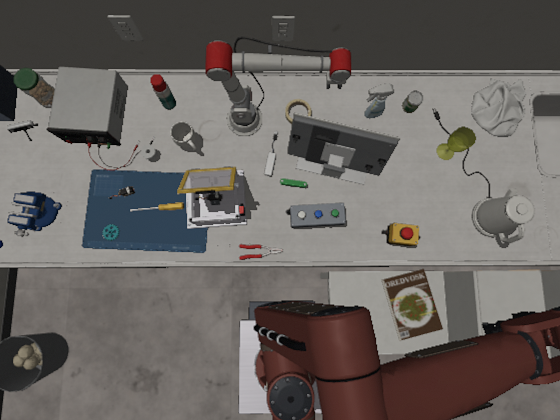

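View pics/side.png

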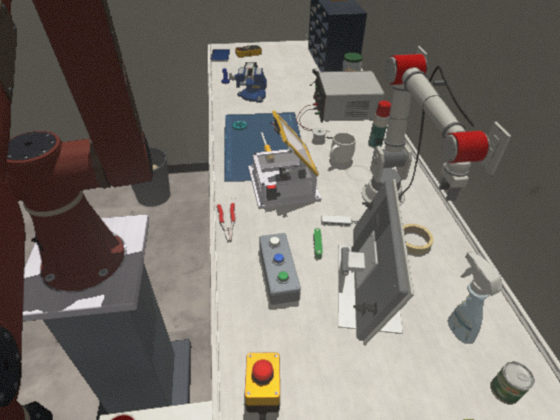

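White, blue and green sit left to right at (302,215), (318,214) and (334,213) in the top view. The guard stands open at (208,180). A monitor stands behind the station. Next I get exact 3D.

```bash
cat > h.py <<'E'
from workcell import robot
import numpy as np, cv2
from scipy.spatial.transform import Rotation as R
def deproj(n,d,T=None):
    m=robot.camera_model(n); v,u=np.mgrid[:420,:560]
    c=np.stack([(u-m["cx"])/m["fx"]*d,(v-m["cy"])/m["fy"]*d,d],-1)
    if n=="wrist": H=np.array(m["hand_eye"]); c=c@H[:3,:3].T+H[:3,3]; return c@T[0].T+T[1]
    return c@R.from_euler("xyz",m["attitude"],degrees=True).as_matrix().T+m["eye"]
E
python3 - <<'E'
from h import *
for n in["top","side"]:
    im=cv2.imread(f"pics/{n}.png");d=np.load(f"pics/{n}.npy");P=deproj(n,d)
    hsv=cv2.cvtColor(im,cv2.COLOR_BGR2HSV);H,S,V=[hsv[...,i].astype(int) for i in range(3)]
    z=P[...,2];box=(abs(P[...,0]-.51)<.09)&(abs(P[...,1]+.11)<.14)&(z>.055)&(z<.08)
    for c,mk in dict(blue=(H>100)&(H<130)&(S>110),green=(H>45)&(H<90)&(S>90),white=(S<40)&(V>185)).items():
        q=P[box&mk];print(n,c,len(q),np.round(np.median(q,0),4) if len(q) else "")
    st=(abs(P[...,0]-.51)<.09)&(abs(P[...,1]+.11)<.14)&(z>.042)&(z<.056)
    r=cv2.minAreaRect((P[st][:,:2]*1000).astype(np.float32));print(n,"station",r)
    g=(H>12)&(H<32)&(S>110)&(abs(P[...,0]-.6)<.2)&(abs(P[...,1]-.25)<.14)&(z>.085)
    q=P[g];print(len(q));c=q.mean(0);u,s,vt=np.linalg.svd(q-c);print("guard",np.round(c,3),np.round(vt,3),np.round(np.sqrt(s**2/len(q)),4))
    e=(q-c)@vt[:2].T;print(np.round(cv2.boxPoints(cv2.minAreaRect((e*1000).astype(np.float32)))@(vt[:2]/1000)+c,3).tolist())
    pl=(abs(P[...,0]-.565)<.17)&(abs(P[...,1]-.24)<.16)&(z>.006)&(z<.02)&(S<60)
    print("plate",cv2.minAreaRect((P[pl][:,:2]*1000).astype(np.float32)))
    hi=P[(abs(P[...,0]-.55)<.25)&(abs(P[...,1]+.1)<.22)&(z>.1)]
    if len(hi):print("monitor",hi.min(0),hi.max(0))
im=cv2.imread("pics/top.png")[150:245,165:355];a=cv2.resize(im,None,fx=4,fy=4,interpolation=cv2.INTER_CUBIC);cv2.imwrite("pics/c.png",a)
E
```

```text
top blue 42 [ 0.5093 -0.1128  0.0671]
top green 38 [ 0.5111 -0.171   0.0677]
top white 3 [ 0.5038 -0.0474  0.0651]
top station ((511.1155700683594, -112.32210540771484), (74.88320922851562, 191.33709716796875), 2.9985289573669434)
426
guard [0.593 0.251 0.183] [[-0.621  0.016  0.783]
 [ 0.031 -0.998  0.045]
 [-0.783 -0.052 -0.62 ]] [0.065  0.0602 0.0024]
[[0.668, 0.171, 0.094], [0.657, 0.342, 0.094], [0.545, 0.335, 0.236], [0.557, 0.164, 0.236]]
plate ((565.6842041015625, 239.04107666015625), (339.3223571777344, 314.0037841796875), 0.23020023107528687)
monitor [ 0.65010628 -0.31991155  0.10001754] [ 0.79987019 -0.013428    0.22532872]
side blue 55 [ 0.5106 -0.1165  0.0643]
side green 58 [ 0.5136 -0.1745  0.0648]
side white 43 [ 0.507  -0.0573  0.0653]
side station ((510.5220642089844, -115.61290740966797), (74.08935546875, 192.49676513671875), 2.967799425125122)
326
guard [0.602 0.226 0.17 ] [[ 0.576 -0.411 -0.707]
 [ 0.22   0.911 -0.35 ]
 [ 0.787  0.046  0.615]] [0.0665 0.0597 0.0021]
[[0.55, 0.33, 0.229], [0.562, 0.158, 0.227], [0.669, 0.166, 0.088], [0.658, 0.338, 0.09]]
plate ((517.452392578125, 232.09359741210938), (297.1649475097656, 245.99229431152344), 12.682061195373535)
monitor [ 0.65475054 -0.31992658  0.10001969] [ 0.79988958 -0.02150592  0.21911184]
```

View pics/c.png

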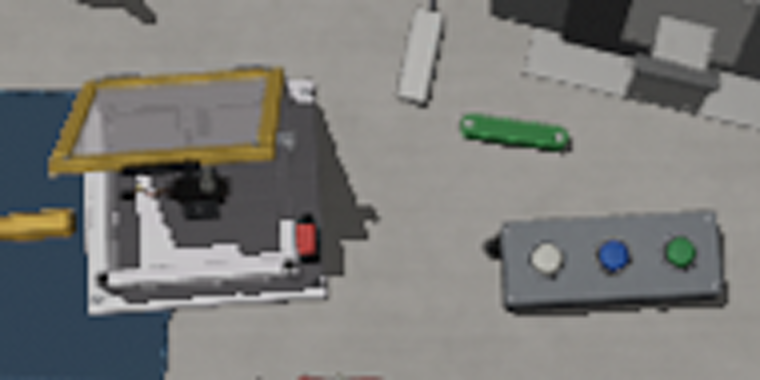

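The guard is about 0.92 rad open, hinge near (0.662, 0.253, 0.082) and front bar near (0.555, 0.248, 0.225). The crop confirms white, blue, green from left to right at (546,258), (613,255) and (680,250). I'm moving above and in front of the guard with the fingers shut.

arm_command --claw '[0,0,0,0,0]' --travel '[[1.0,2.0,2.5],[1.6,3.5,1.5],[1.6,3.5,1.5],[1.6,3.7,1],[1.6,3.7,1]]' --angular '[[0,0,0],[0,0,0],[0,0,0],[0,0,0],[0,0,0]]'

```text
time: 1.32
eef_pos: [0.2429, -0.4367, 0.2713]
ee_rot: [179.9, -0.0, 15.6]
ft_force: [0.1, -0.6, -0.3]
finger_gap: 0.296
finger_force: 0.0
```

arm_command --claw '[0,0,0,0,0]' --travel '[[1.6,3.7,0.5],[1.6,3.7,0.5],[1.6,3.7,0.5],[1.6,3.7,0.5],[1.6,3.7,0.5]]' --angular '[[0,0,-4],[0,0,-4],[0,0,-4],[0,0,0],[0,0,0]]'

```text
time: 1.73
eef_pos: [0.3227, -0.2511, 0.2958]
ee_rot: [180.0, -0.1, 3.6]
ft_force: [1.5, -0.7, 0.6]
finger_gap: 0.0
finger_force: 0.0
```

arm_command --claw '[0,0,0,0,0]' --travel '[[1.6,3.7,0],[1.6,3.7,0],[1.6,3.7,0],[1.6,3.7,0],[1.6,3.7,0]]' --angular '[[0,0,0],[0,0,0],[0,0,0],[0,0,0],[0,0,0]]'

```text
time: 2.15
eef_pos: [0.4028, -0.066, 0.2958]
ee_rot: [180.0, -0.1, 3.6]
ft_force: [1.0, -0.7, 0.5]
finger_gap: -0.001
finger_force: 0.0
```

arm_command --claw '[0,0,0,0,0]' --travel '[[1.4,3.7,0],[1.4,3.7,0],[1.4,3.7,0],[1.4,3.7,0],[1.4,3.7,0]]' --angular '[[0,0,0],[0,0,0],[0,0,0],[0,0,0],[0,0,0]]'

```text
time: 2.57
eef_pos: [0.4727, 0.1193, 0.2956]
ee_rot: [180.0, -0.1, 3.7]
ft_force: [1.5, -1.3, 0.0]
finger_gap: 0.003
finger_force: 0.0
```

arm_command --claw '[0,0,0,0,0]' --travel '[[1.4,3.7,0],[1.4,3.7,-0.5],[1.4,3.4,-1],[1,1.8,-1],[0,0,-1]]' --angular '[[0,0,0],[0,0,0],[0,0,0],[0,0,0],[0,0,0]]'

```text
time: 2.98
eef_pos: [0.5255, 0.2469, 0.2596]
ee_rot: [-179.9, -0.1, 3.9]
ft_force: [-1.2, -0.4, -0.1]
finger_gap: -0.004
finger_force: 0.0
```

The open guard's upper face looks away from the robot, so I go over its top and then pull down along the arc.

arm_command --claw '[0,0,0,0,0]' --travel '[[2.5,0,0.5],[2.5,0,0],[2.4,0,0],[0,0,-2],[0,0,-2]]' --angular '[[0,0,0],[0,0,0],[0,0,0],[0,0,0],[0,0,0]]'

```text
time: 3.4
eef_pos: [0.6008, 0.2423, 0.2266]
ee_rot: [-180.0, -0.2, 3.5]
ft_force: [-0.3, -0.4, -0.7]
finger_gap: 0.004
finger_force: 0.0
```

arm_command --claw '[0,0,0,0,0]' --travel '[[-0.5,0,0],[-0.5,0,0],[-0.5,0,-0.2],[-0.5,0,-0.2],[-0.5,0,-0.3]]' --angular '[[0,0,0],[0,0,0],[0,0,0],[0,0,0],[0,0,0]]'

```text
time: 3.82
eef_pos: [0.5736, 0.2434, 0.2203]
ee_rot: [-180.0, -0.2, 3.6]
ft_force: [-0.3, 0.5, 0.2]
finger_gap: 0.001
finger_force: 0.0
```

arm_command --claw '[0,0,0,0,0]' --travel '[[-0.5,0,-0.45],[-0.5,0,-0.5],[-0.5,0,-0.5],[-0.5,0,-0.5],[-0.5,0,-0.5]]' --angular '[[0,0,0],[0,0,0],[0,0,0],[0,0,0],[0,0,0]]'

```text
time: 4.23
eef_pos: [0.5473, 0.2428, 0.1937]
ee_rot: [180.0, 0.1, 3.6]
ft_force: [-2.5, -2.0, 5.3]
finger_gap: 0.004
finger_force: 2.7
```

Contact made. Continuing along the arc.

arm_command --claw '[0,0,0,0,0]' --travel '[[-0.5,0,-0.6],[-0.5,0,-0.6],[-0.4,0,-0.7],[-0.4,0,-0.7],[-0.4,0,-0.7]]' --angular '[[0,0,0],[0,0,0],[0,0,0],[0,0,0],[0,0,0]]'

```text
time: 4.65
eef_pos: [0.5262, 0.2431, 0.16]
ee_rot: [-180.0, -0.0, 3.6]
ft_force: [-0.0, -0.3, 2.6]
finger_gap: 0.0
finger_force: 0.5
```

arm_command --claw '[0,0,0,0,0]' --travel '[[-0.35,0,-0.7],[-0.3,0,-0.7],[-0.3,0,-0.8],[-0.3,0,-0.8],[-0.2,0,-0.8]]' --angular '[[0,0,0],[0,0,0],[0,0,0],[0,0,0],[0,0,0]]'

```text
time: 5.07
eef_pos: [0.5112, 0.2431, 0.1217]
ee_rot: [180.0, 0.0, 3.6]
ft_force: [-0.6, -0.4, 1.3]
finger_gap: -0.002
finger_force: 0.7
```

arm_command --claw '[0,0,0,0,0]' --travel '[[-0.3,0,-0.6],[-0.3,0,-0.6],[-0.2,0,-0.6],[-0.2,0,-0.5],[-0.1,0,-0.3]]' --angular '[[0,0,0],[0,0,0],[0,0,0],[0,0,0],[0,0,0]]'

```text
time: 5.48
eef_pos: [0.5005, 0.243, 0.096]
ee_rot: [180.0, 0.0, 3.6]
ft_force: [0.2, -1.3, 0.9]
finger_gap: -0.003
finger_force: 0.3
```

arm_command --claw '[0,0,0,0,0]' --travel '[[0,0,-0.2],[0,0,-0.2],[0,0,-0.15],[0,0,-0.1],[0,0,0]]' --angular '[[0,0,0],[0,0,0],[0,0,0],[0,0,0],[0,0,0]]'

```text
time: 5.9
eef_pos: [0.501, 0.2432, 0.0902]
ee_rot: [-180.0, -0.0, 3.6]
ft_force: [0.5, -0.2, -0.3]
finger_gap: -0.003
finger_force: 0.0
```

arm_command --claw '[0,0,0,0]' --travel '[[0,0,-0.1],[0,0,-0.1],[0,0,-0.1],[0,0,0]]' --angular '[[0,0,0],[0,0,0],[0,0,0],[0,0,0]]'

```text
time: 6.23
eef_pos: [0.5011, 0.2432, 0.0872]
ee_rot: [-180.0, -0.0, 3.6]
ft_force: [-0.6, 0.7, 0.2]
finger_gap: 0.0
finger_force: 0.1
```

arm_command --claw '[0,0,0,0]' --travel '[[0,0,-0.08],[0,0,-0.08],[0,0,-0.04],[0,0,0]]' --angular '[[0,0,0],[0,0,0],[0,0,0],[0,0,0]]'

```text
time: 6.57
eef_pos: [0.5008, 0.2431, 0.0851]
ee_rot: [-180.0, 0.0, 3.6]
ft_force: [-0.1, -0.1, 0.9]
finger_gap: -0.002
finger_force: 0.1
```

```bash
python3 - <<'E'
from h import *
n="side";p,d=robot.snapshot(n);P=deproj(n,d);im=p[:,:,::-1]
cv2.imwrite("pics/s2.png",cv2.resize(im[110:310,200:380],None,fx=3,fy=3))
hsv=cv2.cvtColor(im.copy(),cv2.COLOR_BGR2HSV);H,S,V=[hsv[...,i].astype(int) for i in range(3)]
g=(H>12)&(H<32)&(S>110)&(abs(P[...,0]-.58)<.15)&(abs(P[...,1]-.25)<.12)&(P[...,2]>.05)
q=P[g];c=q.mean(0);vt=np.linalg.svd(q-c)[2];print(len(q),c,vt[2],q.min(0),q.max(0))
print(robot.read_state()["ft_force"])
E
```

```text
473 [0.5850267  0.22328063 0.10648127] [-0.4096001  -0.01970487 -0.91205234] [0.44726412 0.15647586 0.08308568] [0.66639173 0.34033498 0.46458071]
[ 0.29277182 -0.35495918  0.34979968]
```

View pics/s2.png

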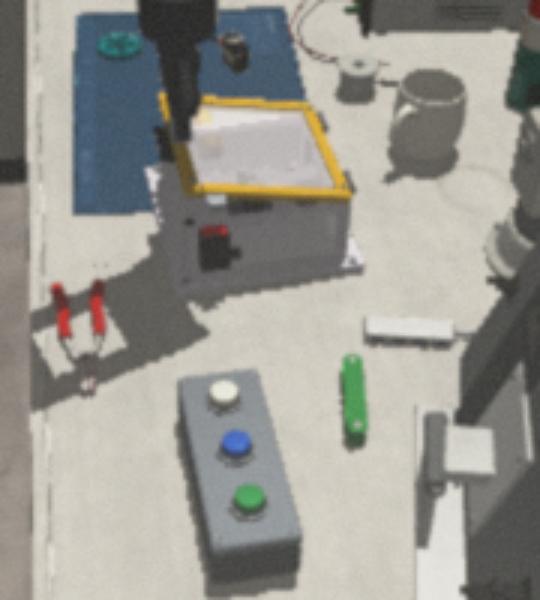

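The view shows the guard almost flat, with the fingertip at (185,130) on its front bar. I'll refit it without the outliers.

```bash
cat > g.py <<'E'
from h import *
n="side";p,d=robot.snapshot(n);P=deproj(n,d);im=p[:,:,::-1].copy()
hsv=cv2.cvtColor(im,cv2.COLOR_BGR2HSV);H,S,V=[hsv[...,i].astype(int) for i in range(3)]
g=(H>12)&(H<32)&(S>110)&(P[...,0]>.46)&(P[...,0]<.7)&(abs(P[...,1]-.25)<.12)&(P[...,2]>.06)&(P[...,2]<.12)
q=P[g];c=q.mean(0);vt=np.linalg.svd(q-c)[2];k=abs((q-c)@vt[2])<.006;q=q[k];c=q.mean(0);v=np.linalg.svd(q-c)[2][2]
print(len(q),c,v,"angle",np.arctan(v[0]/v[2]))
for a,b in[(.46,.52),(.52,.58),(.58,.64),(.64,.7)]:
  s=q[(q[:,0]>a)&(q[:,0]<b)];print(a,len(s),np.median(s[:,2]),s[:,0].min() if len(s) else "")
E
python3 g.py
```

```text
426 [0.59318311 0.22503342 0.09997137] [0.18835016 0.00932344 0.98205768] angle 0.18949030343546924
0.46 64 0.11807067568824614 0.4859799618980346
0.52 109 0.10813152325507758 0.5203427707396293
0.58 110 0.09638421659042079 0.5814465061293609
0.64 143 0.08843539304402159 0.6407217104490671
```

arm_command --claw '[0,0,0,0]' --travel '[[0,0,-0.05],[0,0,-0.05],[0,0,-0.05],[0,0,0]]' --angular '[[0,0,0],[0,0,0],[0,0,0],[0,0,0]]'

```text
time: 7.0
eef_pos: [0.5009, 0.2431, 0.0837]
ee_rot: [180.0, 0.0, 3.6]
ft_force: [-1.0, 0.9, 1.1]
finger_gap: 0.0
finger_force: 0.2
```

```bash
python3 - <<'E'
from h import *
n="side";p,d=robot.snapshot(n);P=deproj(n,d);im=p[:,:,::-1].copy();m=robot.camera_model(n)
A=R.from_euler("xyz",m["attitude"],degrees=True).as_matrix()
def pr(x): c=A.T@(np.array(x)-m["eye"]);return c[0]/c[2]*m["fx"]+m["cx"],c[1]/c[2]*m["fy"]+m["cy"]
o=cv2.resize(im[100:200,230:330],None,fx=6,fy=6,interpolation=cv2.INTER_CUBIC)
def mk(x,c):
    u,v=pr(x);cv2.circle(o,(int((u-230)*6),int((v-100)*6)),4,c,1);return u,v
print(mk(robot.read_state()["eef_pos"],(255,0,255)))
h=np.array([.662,.253,.082]);Y=R.from_euler("z",3.3,degrees=True).as_matrix()
for t,c in[(0,(0,255,0)),(.19,(0,0,255))]:
    for r in(.0,.17,.193):
        for y in(-.086,.086):
            mk(h+Y@[-r*np.cos(t)+.005*np.sin(t),y if r<.19 else y*.35,r*np.sin(t)+.005*np.cos(t)],c)
w,dw=robot.snapshot("wrist");w=w[:,:,::-1]
cv2.imwrite("pics/z.png",o);cv2.imwrite("pics/w.png",w)
E
```

```text
(np.float64(260.030832332641), np.float64(165.38010853857418))
```

View pics/z.png

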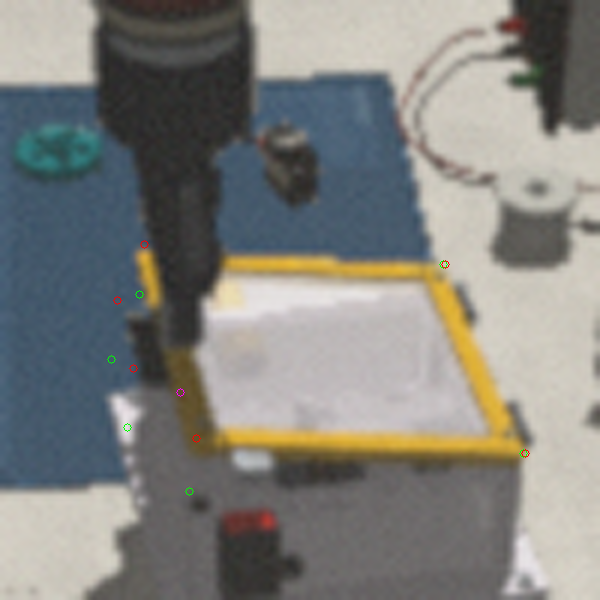

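View pics/w.png

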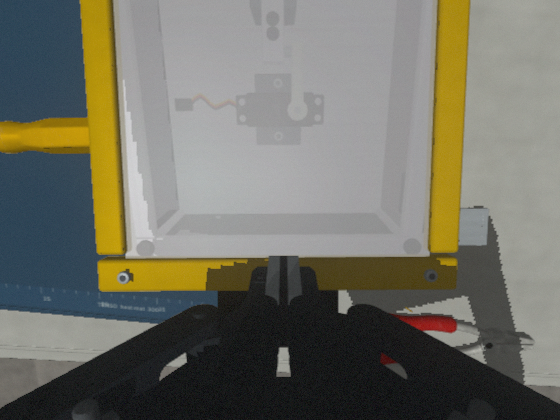

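```bash
python3 - <<'E'
from h import *
s=robot.read_state();print(s["eef_pos"],s["joint_pos"],s["ft_force"])
n="side";p,d=robot.snapshot(n);P=deproj(n,d)
for v in range(146,168,2): print(v,[tuple(np.round(P[v,u],3).tolist()) for u in(257,260,263)],p[v,260])
T=(R.from_euler("xyz",s["ee_rot"],degrees=True).as_matrix(),np.array(s["eef_pos"]))
p,d=robot.snapshot("wrist");P=deproj("wrist",d,T);print(robot.camera_model("wrist"))
for v,u in[(275,150),(275,400),(100,102),(100,445),(20,102),(20,450),(262,278),(275,278),(290,278),(275,290),(300,235),(320,330)]: print(v,u,p[v,u],np.round(P[v,u],3))
E
```

```text
[0.50091255 0.24309159 0.08373148] [ 1.86654077e+01  1.12532016e+01  1.06733600e+02 -1.27992016e-03
  6.20123394e+01  1.05036279e+02] [-0.29083219 -0.16694224  0.37497309]
146 [(0.491, 0.211, 0.178), (0.498, 0.192, 0.19), (0.507, 0.195, 0.187)] [50 48 50]
148 [(0.491, 0.212, 0.17), (0.499, 0.211, 0.17), (0.508, 0.212, 0.169)] [45 45 46]
150 [(0.492, 0.233, 0.149), (0.501, 0.234, 0.148), (0.51, 0.236, 0.145)] [51 49 47]
152 [(0.492, 0.232, 0.143), (0.501, 0.23, 0.143), (0.51, 0.236, 0.138)] [51 50 50]
154 [(0.492, 0.231, 0.136), (0.5, 0.224, 0.14), (0.51, 0.231, 0.134)] [52 54 51]
156 [(0.492, 0.233, 0.127), (0.5, 0.225, 0.132), (0.51, 0.234, 0.125)] [54 51 52]
158 [(0.492, 0.236, 0.118), (0.501, 0.238, 0.115), (0.51, 0.238, 0.114)] [86 73 54]
160 [(0.491, 0.229, 0.116), (0.5, 0.222, 0.119), (0.509, 0.228, 0.114)] [96 80 45]
162 [(0.49, 0.22, 0.114), (0.499, 0.216, 0.116), (0.508, 0.215, 0.117)] [97 81 49]
164 [(0.489, 0.214, 0.111), (0.498, 0.205, 0.118), (0.507, 0.205, 0.116)] [97 82 47]
166 [(0.492, 0.257, 0.072), (0.497, 0.195, 0.118), (0.506, 0.195, 0.117)] [93 82 44]
{'fx': 336.
[... 227 characters left out ...]
-04, -4.23309831e-04,
         1.02612969e-04],
       [ 5.19235003e-04, -2.88632325e-01,  9.57439873e-01,
        -1.78485836e-01],
       [ 0.00000000e+00,  0.00000000e+00,  0.00000000e+00,
         1.00000000e+00]])}
275 150 [184 151  16] [0.495 0.306 0.118]
275 400 [75 65 16] [0.502 0.187 0.118]
100 102 [183 148  10] [0.573 0.329 0.104]
100 445 [174 143  25] [0.582 0.175 0.102]
20 102 [176 144  18] [0.606 0.329 0.098]
20 450 [170 142  18] [0.616 0.177 0.097]
262 278 [69 73 72] [0.511 0.246 0.13 ]
275 278 [62 62 62] [0.511 0.246 0.142]
290 278 [51 55 53] [0.511 0.246 0.154]
275 290 [59 59 61] [0.511 0.241 0.142]
300 235 [34 30 28] [0.483 0.266 0.117]
320 330 [26 28 30] [0.513 0.229 0.174]
```

The picture and the pose disagree: the bar is at z≈0.118 while the TCP reads 0.084. I'll lift clear and look at both the fingertip and the guard.

arm_command --claw '[0,0,0,0,0]' --travel '[[0,0,0.5],[0,0,1.5],[0,0,2],[0,0,2],[0,0,0]]' --angular '[[0,0,0],[0,0,0],[0,0,0],[0,0,0],[0,0,0]]'

```text
time: 7.62
eef_pos: [0.5045, 0.2443, 0.149]
ee_rot: [-179.9, -0.5, 3.6]
ft_force: [1.0, 0.4, 1.1]
finger_gap: -0.001
finger_force: 0.0
```

```bash
cat > v.py <<'E'
from h import *
import sys
s=robot.read_state();print(s["eef_pos"],s["ft_force"])
n="side";p,d=robot.snapshot(n);P=deproj(n,d);im=p[:,:,::-1].copy();m=robot.camera_model(n)
A=R.from_euler("xyz",m["attitude"],degrees=True).as_matrix()
c=A.T@(np.array(s["eef_pos"])-m["eye"]);u,v=c[0]/c[2]*m["fx"]+m["cx"],c[1]/c[2]*m["fy"]+m["cy"]
o=cv2.resize(im[100:200,230:330],None,fx=4,fy=4,interpolation=cv2.INTER_CUBIC);cv2.circle(o,(int((u-230)*4),int((v-100)*4)),4,(255,0,255),1)
T=(R.from_euler("xyz",s["ee_rot"],degrees=True).as_matrix(),np.array(s["eef_pos"]))
p,d=robot.snapshot("wrist");P=deproj("wrist",d,T);im=p[:,:,::-1].copy()
o=np.hstack([o,cv2.resize(im[100:400,133:433],(400,400))]);cv2.imwrite(sys.argv[1],o)
hsv=cv2.cvtColor(im,cv2.COLOR_BGR2HSV);H,S=hsv[...,0].astype(int),hsv[...,1]
g=(H>12)&(H<32)&(S>110)&(P[...,1]>.14)&(P[...,1]<.345)&(P[...,2]>.06)&(P[...,2]<.26)
q=P[g];f=np.polyfit(q[:,0],q[:,2],1);r=q[:,2]-np.polyval(f,q[:,0]);q=q[abs(r)<.01];f=np.polyfit(q[:,0],q[:,2],1)
print("angle",np.arctan(-f[0]),"x",q[:,0].min(),q[:,0].max(),"z at .49",np.polyval(f,.49))
E
python3 v.py pics/v1.png
```

```text
[0.50445215 0.24434384 0.14902185] [0.99579598 0.42513473 1.07344821]
angle 0.18354616462323045 x 0.4862694020493597 0.6471680509484966 z at .49 0.12195833385211505
```

View pics/v1.png

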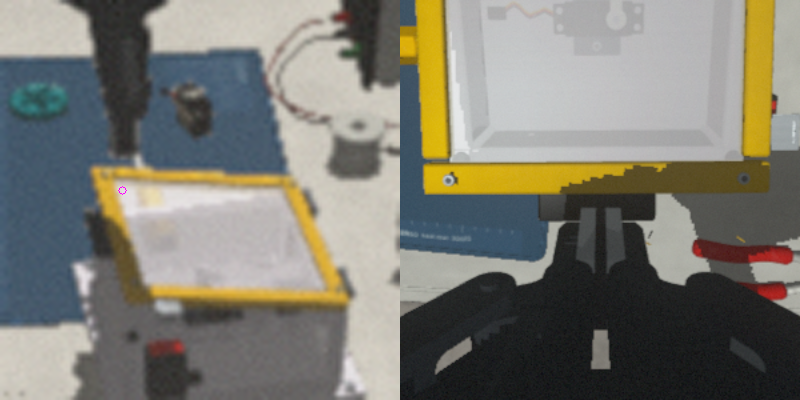

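The fingertip really does end about 35 mm behind the reported TCP: in the side view it sits at (122,150), while the projected TCP is at (122,190). The guard is at 0.18 rad. I'll push it further down with that allowance.

arm_command --claw '[0,0,0,0,0]' --travel '[[-0.4,0,-2],[-0.3,0,-2],[0,0,-1.5],[0,0,-0.5],[0,0,-0.5]]' --angular '[[0,0,0],[0,0,0],[0,0,0],[0,0,0],[0,0,0]]'

```text
time: 8.13
eef_pos: [0.492, 0.2425, 0.0766]
ee_rot: [179.9, 0.2, 3.6]
ft_force: [-0.1, 0.3, 1.7]
finger_gap: 0.002
finger_force: 0.4
```

arm_command --claw '[0,0,0,0,0]' --travel '[[0,0,-0.4],[0,0,-0.4],[0,0,-0.4],[0,0,-0.4],[0,0,0]]' --angular '[[0,0,0],[0,0,0],[0,0,0],[0,0,0],[0,0,0]]'

```text
time: 8.55
eef_pos: [0.4939, 0.2431, 0.0624]
ee_rot: [180.0, 0.0, 3.6]
ft_force: [0.4, 0.3, 0.3]
finger_gap: -0.004
finger_force: 0.0
```

arm_command --claw '[0,0,0,0,0]' --travel '[[0,0,-0.2],[0,0,-0.2],[0,0,-0.15],[0,0,-0.1],[0,0,0]]' --angular '[[0,0,0],[0,0,0],[0,0,0],[0,0,0],[0,0,0]]'

```text
time: 8.97
eef_pos: [0.494, 0.2431, 0.0561]
ee_rot: [-180.0, -0.0, 3.6]
ft_force: [1.0, 0.8, 0.8]
finger_gap: 0.0
finger_force: 0.0
```

```bash
python3 v.py pics/v2.png
```

```text
[0.49397301 0.24312982 0.05614142] [0.95736997 0.78120635 0.77027293]
angle 0.028569422101674947 x 0.4734863223430524 0.6121369401989504 z at .49 0.09159320157142192
```

It follows. Bar z is 0.0916 with TCP 0.0561, so the offset is 35.5 mm. I'll go on to the stop.

arm_command --claw '[0,0,0,0,0]' --travel '[[0,0,-0.1],[0,0,-0.1],[0,0,-0.1],[0,0,0],[0,0,0]]' --angular '[[0,0,0],[0,0,0],[0,0,0],[0,0,0],[0,0,0]]'

```text
time: 9.48
eef_pos: [0.4939, 0.2431, 0.0532]
ee_rot: [180.0, 0.0, 3.6]
ft_force: [-0.5, 0.0, -0.3]
finger_gap: -0.001
finger_force: 0.0
```

arm_command --claw '[0,0,0,0]' --travel '[[0,0,-0.05],[0,0,-0.05],[0,0,-0.05],[0,0,0]]' --angular '[[0,0,0],[0,0,0],[0,0,0],[0,0,0]]'

```text
time: 9.82
eef_pos: [0.4939, 0.2431, 0.0517]
ee_rot: [180.0, 0.0, 3.6]
ft_force: [-0.1, -0.1, -0.1]
finger_gap: 0.001
finger_force: 0.0
```

arm_command --claw '[0,0,0,0,0]' --travel '[[0,0,-0.05],[0,0,-0.05],[0,0,-0.05],[0,0,-0.05],[0,0,0]]' --angular '[[0,0,0],[0,0,0],[0,0,0],[0,0,0],[0,0,0]]'

```text
time: 10.23
eef_pos: [0.4939, 0.2431, 0.051]
ee_rot: [180.0, 0.0, 3.6]
ft_force: [-2.5, -1.2, 7.7]
finger_gap: 0.002
finger_force: 3.7
```

```bash
python3 v.py pics/v3.png
```

```text
[0.4939326  0.24312945 0.05099218] [-2.53057861 -1.24993821  7.68693715]
angle 0.0003826957648353857 x 0.47166232832294974 0.6110187746784093 z at .49 0.0866894149076542
```

Shut: firm stop at 7.7 N, angle 0.000. Now to blue; button contact is expected at TCP z≈0.030.

arm_command --claw '[0,0,0,0,0]' --travel '[[0,0,2],[0,0,3],[0,-3,2],[0.2,-4,0],[0.2,-4,0]]' --angular '[[0,0,0],[0,0,0],[0,0,0],[0,0,0],[0,0,0]]'

```text
time: 10.75
eef_pos: [0.4998, 0.1329, 0.1222]
ee_rot: [-180.0, -0.3, 3.8]
ft_force: [0.2, -0.1, 0.0]
finger_gap: 0.003
finger_force: 0.0
```

arm_command --claw '[0,0,0,0,0]' --travel '[[0.2,-4,0],[0.2,-4,0],[0.2,-4,0],[0.2,-4,0],[0.2,-4,0]]' --angular '[[0,0,0],[0,0,0],[0,0,0],[0,0,0],[0,0,0]]'

```text
time: 11.17
eef_pos: [0.5078, -0.0688, 0.1199]
ee_rot: [180.0, -0.0, 3.6]
ft_force: [0.7, -0.4, 0.1]
finger_gap: 0.003
finger_force: 0.0
```

arm_command --claw '[0,0,0,0]' --travel '[[0.2,-3,0],[0,-1.7,-2],[0,0,-2],[0,0,0]]' --angular '[[0,0,0],[0,0,0],[0,0,0],[0,0,0]]'

```text
time: 11.5
eef_pos: [0.5065, -0.1141, 0.0759]
ee_rot: [-179.8, 0.4, 3.5]
ft_force: [-1.4, 0.7, -0.5]
finger_gap: -0.0
finger_force: 0.0
```

```bash
cat > b.py <<'E'
from h import *
import sys
s=robot.read_state();print(s["eef_pos"],s["ft_force"])
T=(R.from_euler("xyz",s["ee_rot"],degrees=True).as_matrix(),np.array(s["eef_pos"]))
for n in["wrist","side"]:
    p,d=robot.snapshot(n);P=deproj(n,d,T);im=p[:,:,::-1].copy()
    if n=="wrist":cv2.imwrite(sys.argv[1],im)
    hsv=cv2.cvtColor(im,cv2.COLOR_BGR2HSV);H,S,V=[hsv[...,i].astype(int) for i in range(3)]
    z=P[...,2];box=(abs(P[...,0]-.51)<.06)&(abs(P[...,1]+.11)<.1)&(z>.055)&(z<.075)
    for c,mk in dict(blue=(H>100)&(H<130)&(S>110),green=(H>45)&(H<90)&(S>90),white=(S<40)&(V>185)).items():
        q=P[box&mk];print(n,c,len(q),np.round([np.median(q,0),q.min(0),q.max(0)],4).tolist() if len(q) else "")
    if n=="side":
        g=(H>12)&(H<32)&(S>110)&(P[...,0]>.46)&(P[...,0]<.7)&(abs(P[...,1]-.25)<.12)&(z>.06)&(z<.15)
        q=P[g];print("guard",np.arctan(-np.polyfit(q[:,0],q[:,2],1)[0]))
E
python3 b.py pics/b1.png
```

```text
[ 0.50653325 -0.11413912  0.0759142 ] [-1.40786592  0.73161114 -0.51020212]
wrist blue 1330 [[0.512, -0.1125, 0.0654], [0.4989, -0.1247, 0.0552], [0.5227, -0.0996, 0.0675]]
wrist green 1359 [[0.515, -0.169, 0.0653], [0.502, -0.182, 0.0553], [0.5257, -0.158, 0.0674]]
wrist white 1060 [[0.5082, -0.0547, 0.0656], [0.4961, -0.1639, 0.055], [0.5269, -0.0429, 0.0678]]
side blue 38 [[0.5131, -0.1156, 0.0648], [0.5056, -0.1278, 0.0615], [0.5205, -0.1066, 0.0677]]
side green 0 
side white 13 [[0.4997, -0.056, 0.0637], [0.4965, -0.0641, 0.0613], [0.5027, -0.0494, 0.0665]]
guard -0.002368178214601174
```

The guard stays shut. Blue centre is about (0.511, -0.1135). Descending.

arm_command --claw '[0,0,0,0,0]' --travel '[[0.3,0,-1.5],[0,0,-1.5],[0,0,-0.8],[0,0,-0.3],[0,0,0]]' --angular '[[0,0,0],[0,0,0],[0,0,0],[0,0,0],[0,0,0]]'

```text
time: 12.02
eef_pos: [0.5127, -0.1132, 0.0387]
ee_rot: [-180.0, 0.0, 3.7]
ft_force: [0.1, -0.5, 0.4]
finger_gap: -0.0
finger_force: 0.0
```

arm_command --claw '[0,0,0,0,0]' --travel '[[0,0,-0.2],[0,0,-0.2],[0,0,-0.2],[0,0,0],[0,0,0]]' --angular '[[0,0,0],[0,0,0],[0,0,0],[0,0,0],[0,0,0]]'

```text
time: 12.43
eef_pos: [0.513, -0.114, 0.0329]
ee_rot: [180.0, -0.0, 3.6]
ft_force: [-0.0, 0.2, -0.6]
finger_gap: 0.0
finger_force: 0.0
```

arm_command --claw '[0,0,0,0,0]' --travel '[[0,0,-0.2],[0,0,-0.2],[0,0,-0.2],[0,0,0],[0,0,0]]' --angular '[[0,0,0],[0,0,0],[0,0,0],[0,0,0],[0,0,0]]'

```text
time: 12.85
eef_pos: [0.5132, -0.1141, 0.027]
ee_rot: [180.0, -0.0, 3.6]
ft_force: [0.5, -0.7, 1.7]
finger_gap: -0.0
finger_force: 0.9
```

arm_command --claw '[0,0,0,0,0]' --travel '[[0,0,-0.1],[0,0,-0.1],[0,0,-0.1],[0,0,0],[0,0,0]]' --angular '[[0,0,0],[0,0,0],[0,0,0],[0,0,0],[0,0,0]]'

```text
time: 13.27
eef_pos: [0.5133, -0.114, 0.024]
ee_rot: [180.0, -0.0, 3.6]
ft_force: [0.1, -0.5, 2.7]
finger_gap: -0.003
finger_force: 1.4
```

arm_command --claw '[0,0,0,0]' --travel '[[0,0,-0.05],[0,0,-0.05],[0,0,0],[0,0,0]]' --angular '[[0,0,0],[0,0,0],[0,0,0],[0,0,0]]'

```text
time: 13.6
eef_pos: [0.5133, -0.1141, 0.0238]
ee_rot: [180.0, -0.0, 3.6]
ft_force: [-1.1, -1.0, 8.0]
finger_gap: -0.001
finger_force: 3.9
```

Blue is on its stop at 8 N. Next, white.

arm_command --claw '[0,0,0,0,0]' --travel '[[0,0,1],[0,0,2],[-0.2,2.9,0],[-0.2,2.9,0],[0,0,0]]' --angular '[[0,0,0],[0,0,0],[0,0,0],[0,0,0],[0,0,0]]'

```text
time: 14.02
eef_pos: [0.5071, -0.052, 0.0524]
ee_rot: [-179.8, 0.1, 3.8]
ft_force: [0.0, 0.2, -0.7]
finger_gap: 0.0
finger_force: 0.0
```

arm_command --claw '[0,0,0,0,0]' --travel '[[0,0,-1],[0,0,-0.8],[0,0,-0.3],[0,0,0],[0,0,0]]' --angular '[[0,0,0],[0,0,0],[0,0,0],[0,0,0],[0,0,0]]'

```text
time: 14.43
eef_pos: [0.5083, -0.0565, 0.0309]
ee_rot: [-180.0, 0.1, 3.6]
ft_force: [-0.1, -0.6, 0.5]
finger_gap: 0.002
finger_force: 0.0
```

arm_command --claw '[0,0,0,0,0]' --travel '[[0,0,-0.2],[0,0,-0.2],[0,0,-0.2],[0,0,-0.1],[0,0,0]]' --angular '[[0,0,0],[0,0,0],[0,0,0],[0,0,0],[0,0,0]]'

```text
time: 14.85
eef_pos: [0.5094, -0.0564, 0.0251]
ee_rot: [180.0, -0.0, 3.6]
ft_force: [-0.2, -1.7, 1.7]
finger_gap: 0.003
finger_force: 1.2
```

arm_command --claw '[0,0,0,0,0]' --travel '[[0,0,-0.1],[0,0,-0.05],[0,0,-0.05],[0,0,-0.02],[0,0,0]]' --angular '[[0,0,0],[0,0,0],[0,0,0],[0,0,0],[0,0,0]]'

```text
time: 15.27
eef_pos: [0.5094, -0.0563, 0.0238]
ee_rot: [180.0, -0.0, 3.7]
ft_force: [-2.6, -2.0, 8.9]
finger_gap: -0.001
finger_force: 4.0
```

White is in. Next, green.

arm_command --claw '[0,0,0,0,0]' --travel '[[0,0,1],[0,0,3],[0.2,-3.8,0],[0.2,-3.9,0],[0.1,-3.9,0]]' --angular '[[0,0,0],[0,0,0],[0,0,0],[0,0,0],[0,0,0]]'

```text
time: 15.68
eef_pos: [0.5146, -0.1721, 0.0636]
ee_rot: [-180.0, -0.1, 3.8]
ft_force: [0.8, 0.3, 0.1]
finger_gap: 0.003
finger_force: 0.0
```

arm_command --claw '[0,0,0,0,0]' --travel '[[0,0,0],[0,0,-1.5],[0,0,-1.3],[0,0,-0.3],[0,0,0]]' --angular '[[0,0,0],[0,0,0],[0,0,0],[0,0,0],[0,0,0]]'

```text
time: 16.1
eef_pos: [0.5124, -0.1707, 0.0303]
ee_rot: [-179.9, 0.2, 3.6]
ft_force: [0.3, -0.5, 0.3]
finger_gap: -0.004
finger_force: 0.0
```

arm_command --claw '[0,0,0,0,0]' --travel '[[0,0,-0.2],[0,0,-0.2],[0,0,-0.2],[0,0,-0.1],[0,0,0]]' --angular '[[0,0,0],[0,0,0],[0,0,0],[0,0,0],[0,0,0]]'

```text
time: 16.52
eef_pos: [0.5145, -0.1716, 0.0251]
ee_rot: [-180.0, -0.1, 3.6]
ft_force: [-0.4, 0.7, 3.1]
finger_gap: 0.001
finger_force: 1.2
```

arm_command --claw '[0,0,0,0,0]' --travel '[[0,0,-0.1],[0,0,-0.05],[0,0,-0.05],[0,0,-0.02],[0,0,0]]' --angular '[[0,0,0],[0,0,0],[0,0,0],[0,0,0],[0,0,0]]'

```text
time: 16.93
eef_pos: [0.5145, -0.1717, 0.0238]
ee_rot: [-180.0, -0.0, 3.6]
ft_force: [-1.7, 3.1, 8.9]
finger_gap: 0.001
finger_force: 4.3
```

arm_command --claw '[0,0,0,0,0]' --travel '[[0,0,1],[0,0,3],[0,0,3],[0,0,3],[0,0,0]]' --angular '[[0,0,0],[0,0,0],[0,0,0],[0,0,0],[0,0,0]]'

```text
time: 17.35
eef_pos: [0.5188, -0.1746, 0.1298]
ee_rot: [179.6, -0.7, 3.6]
ft_force: [1.8, -0.3, 1.3]
finger_gap: 0.001
finger_force: 0.0
```

```bash
python3 b.py pics/b2.png
```

```text
[ 0.51880131 -0.17460501  0.12984013] [ 1.77401162 -0.27379666  1.26055887]
wrist blue 836 [[0.5117, -0.1135, 0.0654], [0.4989, -0.1253, 0.0551], [0.5223, -0.0987, 0.0676]]
wrist green 807 [[0.5146, -0.1702, 0.0654], [0.5016, -0.1825, 0.0555], [0.5253, -0.1574, 0.0673]]
wrist white 616 [[0.5077, -0.0545, 0.0657], [0.4965, -0.0651, 0.0629], [0.518, -0.0434, 0.0678]]
side blue 55 [[0.5106, -0.1171, 0.0644], [0.4995, -0.1277, 0.0614], [0.5208, -0.1057, 0.0679]]
side green 50 [[0.5152, -0.1742, 0.0645], [0.5066, -0.1851, 0.0611], [0.5244, -0.1642, 0.0666]]
side white 49 [[0.507, -0.0582, 0.0647], [0.4962, -0.0709, 0.0615], [0.5177, -0.0442, 0.0673]]
guard -0.0033593145286727145
```

All three buttons are out again and the guard is shut, so I'm handing in.

```bash
python3 -c "
from h import *
print(robot.sign_off())"
```

```text
the job is handed in; nothing more can be done
None
```

The guard is shut, and the blue, white and green buttons were each pressed to their stops in that order and are out again; I handed the job in at about 17.5 s, and the system gave no verdict.

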